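# Open the long battery case

### The arm

A 7-joint arm with a two-finger parallel gripper is mounted at the origin on the work surface. World frame = base frame: x ahead of the robot, y to its left, z up, the work surface at z = 0. Lengths are in m, angles in rad, forces in N, time in s.
With the tool pointing down it reaches from about 0.425 to 0.925 m from the base axis. Payload 6.8 kg.
Tool frame: the origin (TCP) lies on the centre line of the jaws, within the pads' length; the fingertips stand 25 mm ahead of it and the grasp point (between the pads) lies 6 mm ahead of it; z points along the fingers, y is the line along which they close (so a half turn about z gives the same grasp; the last joint's range is limited). The gripper opens to 85 mm and grips with 20 to 120 N. Pads are 22 mm wide; open, the fingers measure 114 mm over their backs; the gripper's body (76 mm by 85 mm) begins 54 mm behind the grasp point. The pads swing forward as they close: fully open they stand 13 mm farther back than shut.
Start: joints at [1.164, 0.477, 0.022, 1.555, -0.011, 1.109, -0.083], TCP at [0.199, -0.645, 0.256] pointing down, gripper open.
Joint ranges: [-2.96, 2.96], [-0.34, 2.1], [-1.41, 1.46], [0.24, 2.44], [-1.37, 4.51], [0.17, 1.92], [-2.96, 2.96]. Speed limits (rad/s): [2.39, 2.39, 3.14, 3.14, 3.14, 3.14, 3.14].

### API

Orientations are given as a rotation vector (axis times angle).
In Python, from bench import status, imaging, workorder gives the robot as it stands.
- The arm moves only by the tool send_rows, never from a script. Its argument "steps" is a list of rows, each an object of numbers: "dx", "dy", "dz": the shift along the tool's x, y, z in cm; "yaw": the turn about the tool's z in degrees; "gripper": the opening, from 0 (shut) to 1 (fully open). A call has 1 to 5 rows; each row is the pose to reach, as a shift and turn from the pose commanded when the call began, along the tool's axes at that moment; what a row does not reach only later rows make up. A row lasts 1/8 s, in which the tool goes at most 62.5 mm and 10.7 degrees, less where a joint would pass 70% of its speed; a pose out of reach is approached as far as the arm can. A call with a gripper value outside its range is refused whole. The fingers move at their own pace and stop on an object; "force" is the grip in N (left out, the last holds). Time passes only in rows, so rows that repeat a pose let the fingers close. It gives the time, the measured TCP pose, the force, the opening and the grip force at its end, in the units of the state.
- status.get_obs(): the state, without advancing time (a new reading comes with each control period).
- imaging.grab_frame(name): name is "scene" or "top"; returns a dict with "color" (420x560x3 uint8, red, green, blue), "depth" (420x560 float32, m along the optical axis (not along the pixel's ray), 0 where there is no reading), "K" (3x3 intrinsics, pixels), "R" (3x3) and "t" (3): a world point X has camera coordinates R X + t. Camera axes: x right, y down, z forward; pixel columns grow to the right and rows downward; lengths in m; the calibration is good to about 2 mm. A picture is of the moment at which its call begins.
- workorder.hand_in(): hands the job in; it is judged then, once.
The state is a dict: "clock": time; "joints": joint angles; "qvel": joint speeds; "tau": joint torques, N m; "tcp_pos": TCP position; "orientation": TCP orientation; "contact_force": force on the tool from outside, world axes, zero at the start; "moment": the same for the moment, N m; "grip_width": finger opening in m; "gripper_force": force on a finger pad.
Only numpy, scipy, OpenCV 4.12 (cv2) and the standard library are available. Lean on these libraries where they do the work, as an engineer would, in place of code of your own. Each camera call takes 0.05 s, during which the arm holds its last target. There are 200 camera calls.

### The job

Open the longer of the two grey battery cases so that its cells can be checked: lift the tab end of its lid over the stop lip, slide the lid out of its grooves, and lay it down flat, tab upwards, in the middle of the dark work mat. Set it down rather than dropping it, and leave the shorter case closed.

Things in the scene. Friction and masses are not known exactly. Their poses are not given: they have to be found in the camera images.
- case: Longer grey battery case, fixed: 170 (x) x 92 (y) x 53 mm high. Origin: centre of underside, z up. -x end, roughly towards the robot: 6 mm thick stop lip, top 47 mm up. Lid lies on ledges 40 mm up, sides beside it flush to 44 mm. Its last 38 mm at the +x end lie in side grooves 9 mm high, roofed by rails (mouths at x = +39 mm). Lid has 2 mm play each side and end. Closed behind by a wall.
- lid: Its loose plain lid, 154 (x) x 76 (y) x 4 mm, 60 g. Origin: centre of underside, 40 mm up; axes as the case. Only grip: upright tab 16 (x) x 26 (y) x 24 mm high at x = -49 mm, y = 0, on the plate's top; pinch its 26 mm. Lip end can tilt up 19 mm (7 clear the lip) about its far lower edge; lifted level it meets the rails at 5 mm. Tail leaves the rails after 38 mm of slide to -x.
- mat: The dark rubber work mat, fast to the bench: 220 (x) x 160 (y) x 4 mm thick. Origin: centre of its underside, x along its long side, z up.
- short_lid: The lid of the shorter grey case (120 mm long, same width, height and build; not to be opened): 104 (x) x 76 (y) x 4 mm with the same tab. Origin: centre of its underside.
Mind the look-alikes: they are no part of the job. Leave any orange look-alike of the case alone.

How it is judged:
By the outcome, as a careful person would: the job done as asked, in the order asked, and still so for the second after the job is handed in, with the robot touching nothing.
It also fails if it takes over 48 s, if anything falls off the work surface, if the arm or the gripper's body presses on something with over 40 N, if the wrist force passes 120 N, or if a joint passes its speed limit or range.

## Working session

There is one attempt and no reset: what is moved stays moved. The work goes in short steps, Python scripts to look and compute and a tool call to move; the robot and the scene stay as the last step left them, time stands still between calls to the robot, and variables do not carry over. Pictures are saved under pics/ and viewed, at most 10 in all, crops included, and the job is handed in when it is done.

Besides the shell and the picture viewer there is one more tool, called after "Call:" by a JSON object that holds its "name" and its "arguments", one argument or row to a line. send_rows: Moves the arm, as the interface text tells. Its arguments: {"type":"object","properties":{"steps":{"type":"array"},"force":{"type":"number"}},"required":["steps"]}

```bash
ls; mkdir -p pics
python3 - <<'E'
from bench import status, imaging
import cv2,numpy as np
for n in("scene","top"):
    f=imaging.grab_frame(n); cv2.imwrite(f"pics/{n}0.png",f["color"][...,::-1]); np.savez(f"{n}0.npz",**f)
    print(n,f["K"].round(1).tolist(),f["R"].round(3).tolist(),f["t"].round(3).tolist())
o=status.get_obs();print(o["clock"],o["tcp_pos"],o["orientation"],o["grip_width"])
E
```

```text
pics
scene [[386.8, 0.0, 276.2], [0.0, 386.8, 213.4], [0.0, 0.0, 1.0]] [[0.699, 0.715, 0.008], [0.571, -0.552, -0.608], [-0.43, 0.43, -0.794]] [-0.326, -0.226, 1.115]
top [[388.7, 0.0, 283.8], [0.0, 388.7, 213.2], [0.0, 0.0, 1.0]] [[0.011, -0.999, 0.037], [-0.998, -0.013, -0.061], [0.061, -0.037, -0.997]] [-0.019, 0.475, 0.959]
0.1 [ 0.19852796 -0.64464526  0.255452  ] [-3.10506183e+00 -4.67438058e-01  6.08229385e-04] 0.0854297118119144
```

View pics/scene0.png

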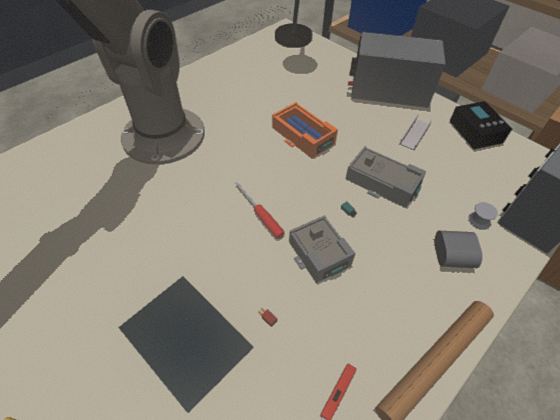

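View pics/top0.png

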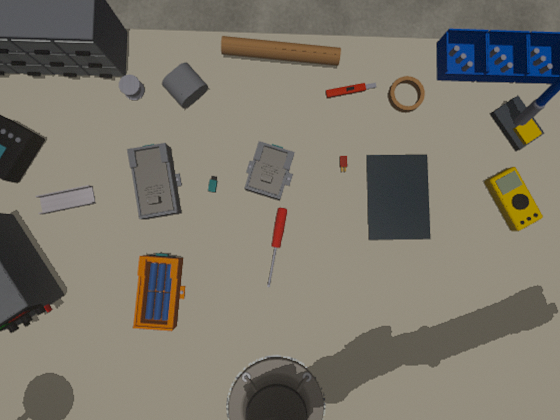

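The top view shows the long grey case at (154,180), the short grey case at (270,170) and the orange look-alike at (158,292). The mat is at (398,197). In the scene view the long case is at (386,175) and the short one at (321,247). I choose the long grey case and will check it in a close crop.

```bash
cat > h.py <<'E'
import numpy as np,cv2
def pts(f):
    d=f["depth"];v,u=np.mgrid[:d.shape[0],:d.shape[1]]
    c=np.stack([(u-f["K"][0,2])/f["K"][0,0]*d,(v-f["K"][1,2])/f["K"][1,1]*d,d],-1)
    P=(c-f["t"])@f["R"]; P[d==0]=np.nan; return P
def ray(f,u,v,z):
    r=f["R"].T@np.array([(u-f["K"][0,2])/f["K"][0,0],(v-f["K"][1,2])/f["K"][1,1],1]);o=-f["R"].T@f["t"]
    return o+r*(z-o[2])/r[2]
def proj(f,X):
    c=f["R"]@np.asarray(X)+f["t"];p=f["K"]@c;return p[:2]/p[2]
E
python3 - <<'E'
from h import *
F={n:dict(np.load(n+"0.npz")) for n in("scene","top")}
f=F["top"];P=pts(f);Ps=pts(F["scene"])
print("bench z",np.nanmedian(P[230:260,200:250,2]),"mat z",np.nanmedian(P[170:220,380:415,2]))
c0=np.nanmedian(P[160:200,140:170].reshape(-1,3),0);print("c0",c0)
for n,Q in(("top",P),("scene",Ps)):
    near=np.hypot(Q[...,0]-c0[0],Q[...,1]-c0[1])<.12
    m=near&(Q[...,2]>.025);q=Q[m]
    r=cv2.minAreaRect(q[:,:2].astype(np.float32)*1000);print(n,"case",r,"hist",np.histogram(q[:,2],bins=np.arange(.025,.08,.004)))
    m=near&(Q[...,2]>.059);q=Q[m];vu=np.argwhere(m)
    print(n,"tab",len(q),q.mean(0) if len(q) else "",cv2.minAreaRect(q[:,:2].astype(np.float32)*1000), vu.mean(0),np.percentile(q[:,2],[10,50,95]))
# mat
for n in F:
    g=F[n]["color"].astype(int);hsv=cv2.cvtColor(F[n]["color"],cv2.COLOR_RGB2HSV)
    m=(hsv[...,2]<75).astype(np.uint8);Q=pts(F[n])
    m&=(np.abs(Q[...,2]-.004)<.012).astype(np.uint8)
    cs,_=cv2.findContours(cv2.morphologyEx(m,cv2.MORPH_OPEN,np.ones((5,5))),0,2)
    for c in cs:
        if 2000<cv2.contourArea(c)<20000:
            w=np.array([ray(F[n],*p[0],.004)[:2]*1000 for p in c],np.float32);print(n,"mat",cv2.minAreaRect(w),cv2.contourArea(c))
A=cv2.resize(F["top"]["color"][130:230,110:200],None,fx=5,fy=5,interpolation=2)
B=cv2.resize(F["scene"]["color"][135:215,335:435],None,fx=3.4,fy=5*100/80/1.0*1,interpolation=2)
B=cv2.resize(F["scene"]["color"][135:215,335:435],(340,272),interpolation=2)
C=np.zeros((500,800,3),np.uint8);C[:,:450]=A;C[:272,455:795]=B;cv2.imwrite("pics/crop.png",C[...,::-1])
E
```

```text
bench z -0.0004956516938946232 mat z 0.0027966573149889183
c0 [0.55097107 0.30065803 0.04347808]
top case ((550.9625244140625, 307.86724853515625), (178.60992431640625, 94.0368423461914), 10.676836013793945) hist (array([  29,   40,   42,  270, 1636,  448,  237,  114,    9,    7,   63,
         12,    0]), array([0.025, 0.029, 0.033, 0.037, 0.041, 0.045, 0.049, 0.053, 0.057,
       0.061, 0.065, 0.069, 0.073, 0.077]))
top tab 85 [0.49923869 0.29694973 0.06700092] ((499.1482849121094, 297.7953186035156), (16.035795211791992, 26.408472061157227), 10.316320419311523) [199.82352941 152.8       ] [0.06499448 0.06717689 0.06974109]
scene case ((552.7284545898438, 306.49249267578125), (178.13583374023438, 99.7068099975586), 10.8821439743042) hist (array([ 87, 106, 102,  94, 952, 573, 124, 178,  11,   8,  39,  15,   0]), array([0.025, 0.029, 0.033, 0.037, 0.041, 0.045, 0.049, 0.053, 0.057,
       0.061, 0.065, 0.069, 0.073, 0.077]))
scene tab 69 [0.50253565 0.29466946 0.0667189 ] ((501.57415771484375, 297.7202453613281), (16.54871368408203, 28.39075469970703), 8.256253242492676) [156.79710145 370.4057971 ] [0.06183574 0.06773649 0.07019417]
scene mat ((506.33575439453125, -313.7904968261719), (182.50167846679688, 123.48561096191406), 5.196207523345947) 3678.5
top mat ((522.4703369140625, -305.991943359375), (216.29957580566406, 158.05726623535156), 1.2532672882080078) 4919.0
```

View pics/crop.png

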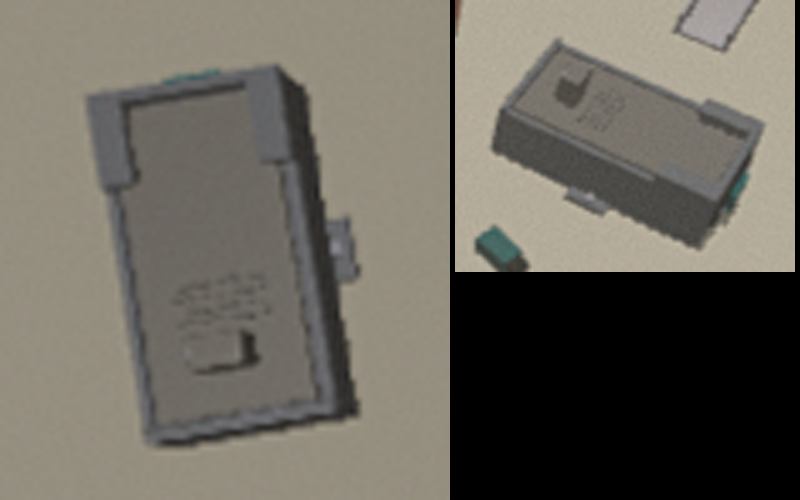

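The crop shows the long case with its tab at crop (222,350), near the lip end (bottom, towards the robot). The rails are at the top corners, so the choice holds. The top and scene views agree on the tab at about (0.500, 0.298) with its top at 0.067, and the case yaw at about 10.6°.

```bash
cat > go.py <<'E'
import sys,numpy as np
from bench import status
from scipy.spatial.transform import Rotation as Ro
def go(*T):  # targets (x,y,z,toolx_deg) -> cm/deg from the present pose
    o=status.get_obs();R=Ro.from_rotvec(o["orientation"]).as_matrix();p=np.array(o["tcp_pos"])
    h=np.degrees(np.arctan2(R[1,0],R[0,0]))
    print("t",round(o["clock"],2),"p",p.round(4),"h",round(h,2),"F",np.round(o["contact_force"],1),"w",round(o["grip_width"],4),"tiltz",R[:,2].round(3))
    for t in T: print((R.T@(np.array(t[:3])-p)*100).round(2),"yaw",round(h-t[3],1))
if __name__=="__main__":
    a=list(map(float,sys.argv[1:]));go(*[a[i:i+4] for i in range(0,len(a),4)])
E
python3 go.py .5 -.3 .25 10.6 .53 0 .22 10.6
python3 - <<'E'
from h import *
for n in("scene","top"):
    f=dict(np.load(n+"0.npz"));hsv=cv2.cvtColor(f["color"],cv2.COLOR_RGB2HSV)
    u,v=(185,345) if n=="scene" else (398,197)
    im=cv2.GaussianBlur(f["color"],(3,3),0);m=np.zeros((422,562),np.uint8)
    cv2.floodFill(im,m,(u,v),0,(7,)*3,(7,)*3,4|cv2.FLOODFILL_MASK_ONLY|cv2.FLOODFILL_FIXED_RANGE|(255<<8))
    m=cv2.morphologyEx(m[1:-1,1:-1],cv2.MORPH_CLOSE,np.ones((5,5)));c=max(cv2.findContours(m,0,2)[0],key=cv2.contourArea)
    w=np.array([ray(f,*p[0],.004)[:2]*1000 for p in c],np.float32);print(n,cv2.minAreaRect(w),im[v,u])
E
```

```text
t 0.1 p [ 0.1985 -0.6446  0.2555] h 17.12 F [-0.8  0.2 -1. ] w 0.0854 tiltz [-0.001  0.001 -1.   ]
[ 38.96 -24.06   0.58] yaw 6.5
[ 50.66 -51.84   3.62] yaw 6.5
scene ((521.1107177734375, -307.73590087890625), (208.0548095703125, 152.59823608398438), 1.9063640832901) [63 68 69]
top ((522.994384765625, -306.0753173828125), (209.5834503173828, 153.19520568847656), 1.083466649055481) [47 52 57]
```

Call:
{"name": "send_rows", "arguments": {
  "steps": [
    {"dx":5,"dy":-3,"dz":0,"yaw":2,"gripper":0.6},
    {"dx":10,"dy":-6,"dz":0,"yaw":4,"gripper":0.6},
    {"dx":15,"dy":-9.5,"dz":0,"yaw":6.5,"gripper":0.6},
    {"dx":20,"dy":-13,"dz":0,"yaw":6.5,"gripper":0.6},
    {"dx":25,"dy":-17,"dz":0,"yaw":6.5,"gripper":0.6}
  ]
}}

```text
clock: 0.72
tcp_pos: [0.3877, -0.4085, 0.2561]
orientation: [-3.128, -0.291, 0.0]
contact_force: [1.2, -0.5, 0.3]
grip_width: 0.0511
gripper_force: 0.0
```

```bash
python3 go.py .5 -.3 .25 10.6 .53 0 .22 10.6
```

```text
t 0.72 p [ 0.3877 -0.4085  0.2561] h 10.62 F [ 1.2 -0.5  0.3] w 0.0511 tiltz [-0.  0. -1.]
[13.04 -8.6   0.61] yaw 0.0
[ 21.52 -37.53   3.61] yaw 0.0
```

Call:
{"name": "send_rows", "arguments": {
  "steps": [
    {"dx":4,"dy":-4.5,"dz":0.5},
    {"dx":8,"dy":-9,"dz":1},
    {"dx":12,"dy":-14,"dz":1.5},
    {"dx":15,"dy":-19,"dz":2},
    {"dx":18,"dy":-24,"dz":2.5}
  ]
}}

```text
validation failed for argument at $.st...
```

```bash
python3 go.py .53 0 .22 10.6 .5 .2977 .13 10.6
```

```text
t 0.72 p [ 0.3877 -0.4085  0.2561] h 10.62 F [ 1.2 -0.5  0.3] w 0.0511 tiltz [-0.  0. -1.]
[ 21.52 -37.53   3.61] yaw 0.0
[ 24.05 -67.34  12.61] yaw 0.0
```

The call was refused, apparently because every row needs all its fields.

Call:
{"name": "send_rows", "arguments": {
  "steps": [
    {"dx":4,"dy":-4.5,"dz":0.5,"yaw":0,"gripper":0.6},
    {"dx":8,"dy":-9,"dz":1,"yaw":0,"gripper":0.6},
    {"dx":12,"dy":-14,"dz":1.5,"yaw":0,"gripper":0.6},
    {"dx":15,"dy":-19,"dz":2,"yaw":0,"gripper":0.6},
    {"dx":18,"dy":-24,"dz":2.5,"yaw":0,"gripper":0.6}
  ]
}}

```text
clock: 1.35
tcp_pos: [0.5197, -0.1393, 0.2309]
orientation: [-3.128, -0.291, 0.0]
contact_force: [1.2, -0.2, -0.9]
grip_width: 0.0513
gripper_force: 0.0
```

```bash
python3 go.py .53 0 .22 10.6 .5 .2977 .13 10.6
```

```text
t 1.35 p [ 0.5197 -0.1393  0.2309] h 10.63 F [ 1.2 -0.2 -0.9] w 0.0513 tiltz [-0.  0. -1.]
[  3.58 -13.5    1.09] yaw 0.0
[  6.12 -43.31  10.1 ] yaw 0.0
```

Call:
{"name": "send_rows", "arguments": {
  "steps": [
    {"dx":1,"dy":-5.5,"dz":0,"yaw":0,"gripper":0.6},
    {"dx":2,"dy":-11,"dz":0,"yaw":0,"gripper":0.6},
    {"dx":3,"dy":-16.5,"dz":0,"yaw":0,"gripper":0.6},
    {"dx":4,"dy":-22,"dz":1,"yaw":0,"gripper":0.6},
    {"dx":5,"dy":-27.5,"dz":3,"yaw":0,"gripper":0.6}
  ]
}}

```text
clock: 1.98
tcp_pos: [0.5182, 0.14, 0.2016]
orientation: [-3.128, -0.29, -0.003]
contact_force: [1.2, -0.1, 0.2]
grip_width: 0.0506
gripper_force: 0.0
```

```bash
python3 go.py .5 .2977 .13 10.6
```

```text
t 1.98 p [0.5182 0.14   0.2016] h 10.59 F [ 1.2 -0.1  0.2] w 0.0506 tiltz [ 0.002  0.    -1.   ]
[  1.09 -15.84   7.16] yaw -0.0
```

Call:
{"name": "send_rows", "arguments": {
  "steps": [
    {"dx":0.3,"dy":-5,"dz":2,"yaw":0,"gripper":0.6},
    {"dx":0.7,"dy":-10,"dz":4,"yaw":0,"gripper":0.6},
    {"dx":1.1,"dy":-14,"dz":5.5,"yaw":0,"gripper":0.6},
    {"dx":1.1,"dy":-15.8,"dz":7,"yaw":0,"gripper":0.6},
    {"dx":1.1,"dy":-15.8,"dz":7,"yaw":0,"gripper":0.6}
  ]
}}

```text
clock: 2.6
tcp_pos: [0.498, 0.2967, 0.1299]
orientation: [3.127, 0.296, -0.005]
contact_force: [1.0, -0.6, -0.5]
grip_width: 0.0513
gripper_force: 0.0
```

```bash
python3 go.py .5 .2977 .072 10.6
python3 - <<'E'
from bench import imaging
import cv2,numpy as np
from h import *
A=[]
f=imaging.grab_frame("scene");g=imaging.grab_frame("top")
C=np.hstack([cv2.resize(f["color"][90:220,320:450],(400,400)),cv2.resize(g["color"][130:230,105:205],(400,400))])
cv2.imwrite("pics/above.png",C[...,::-1])
E
```

```text
t 2.6 p [0.498  0.2967 0.1299] h 10.8 F [ 1.  -0.6 -0.5] w 0.0513 tiltz [-0.003 -0.001 -1.   ]
[ 0.23 -0.07  5.79] yaw 0.2
```

View pics/above.png

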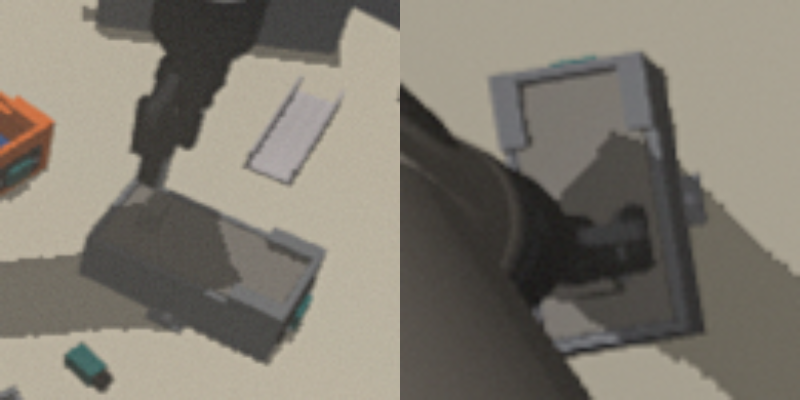

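The gripper stands over the tab (right panel, about (610,240)) and the fingers straddle it. I'll descend with a settling row.

Call:
{"name": "send_rows", "arguments": {
  "steps": [
    {"dx":0.2,"dy":-0.1,"dz":2.5,"yaw":0,"gripper":0.6},
    {"dx":0.2,"dy":-0.1,"dz":4.5,"yaw":0,"gripper":0.6},
    {"dx":0.2,"dy":-0.1,"dz":5.4,"yaw":0,"gripper":0.6},
    {"dx":0.2,"dy":-0.1,"dz":5.8,"yaw":0,"gripper":0.6},
    {"dx":0.2,"dy":-0.1,"dz":5.8,"yaw":0,"gripper":0.6}
  ]
}}

```text
clock: 3.32
tcp_pos: [0.5015, 0.2969, 0.0734]
orientation: [-3.128, -0.29, -0.0]
contact_force: [-0.7, -1.0, -0.3]
grip_width: 0.0511
gripper_force: 0.0
```

```bash
python3 go.py .5 .2977 .072 10.6
```

```text
t 3.33 p [0.5015 0.2969 0.0734] h 10.61 F [-0.7 -1.  -0.3] w 0.0511 tiltz [ 0.  0. -1.]
[-0.13 -0.1   0.14] yaw 0.0
```

Call:
{"name": "send_rows", "arguments": {
  "steps": [
    {"dx":-0.1,"dy":-0.1,"dz":0.15,"yaw":0,"gripper":0.5},
    {"dx":-0.1,"dy":-0.1,"dz":0.15,"yaw":0,"gripper":0.2},
    {"dx":-0.1,"dy":-0.1,"dz":0.15,"yaw":0,"gripper":0.2},
    {"dx":-0.1,"dy":-0.1,"dz":0.15,"yaw":0,"gripper":0.2},
    {"dx":-0.1,"dy":-0.1,"dz":0.15,"yaw":0,"gripper":0.2}
  ],
  "force": 30
}}

```text
clock: 3.95
tcp_pos: [0.5004, 0.2981, 0.0723]
orientation: [-3.128, -0.291, -0.001]
contact_force: [-1.3, -0.1, 4.6]
grip_width: 0.025
gripper_force: 30.2
```

```bash
python3 go.py .5 .2977 .072 10.6
```

```text
t 3.95 p [0.5004 0.2981 0.0723] h 10.63 F [-1.3 -0.1  4.6] w 0.025 tiltz [ 0.001  0.    -1.   ]
[-0.04  0.03  0.03] yaw 0.0
```

Call:
{"name": "send_rows", "arguments": {
  "steps": [
    {"dx":0,"dy":0,"dz":-0.3,"yaw":0,"gripper":0.2},
    {"dx":0,"dy":0,"dz":-0.6,"yaw":0,"gripper":0.2},
    {"dx":0,"dy":0,"dz":-0.9,"yaw":0,"gripper":0.2},
    {"dx":0,"dy":0,"dz":-1.2,"yaw":0,"gripper":0.2},
    {"dx":0,"dy":0,"dz":-1.2,"yaw":0,"gripper":0.2}
  ],
  "force": 30
}}

```text
clock: 4.58
tcp_pos: [0.5004, 0.2974, 0.0839]
orientation: [3.128, 0.29, 0.0]
contact_force: [1.7, -0.7, -3.4]
grip_width: 0.0253
gripper_force: 29.8
```

```bash
python3 go.py .45 .288 .0835 10.6;  python3 - <<'E'
from bench import imaging
import cv2,numpy as np
f=imaging.grab_frame("scene");g=imaging.grab_frame("top")
C=np.hstack([cv2.resize(f["color"][120:220,335:435],(400,400)),cv2.resize(g["color"][130:230,105:205],(400,400))])
cv2.imwrite("pics/lift.png",C[...,::-1])
E
```

```text
t 4.58 p [0.5004 0.2974 0.0839] h 10.6 F [ 1.7 -0.7 -3.4] w 0.0253 tiltz [ 0. -0. -1.]
[-5.12  0.    0.04] yaw -0.0
```

View pics/lift.png

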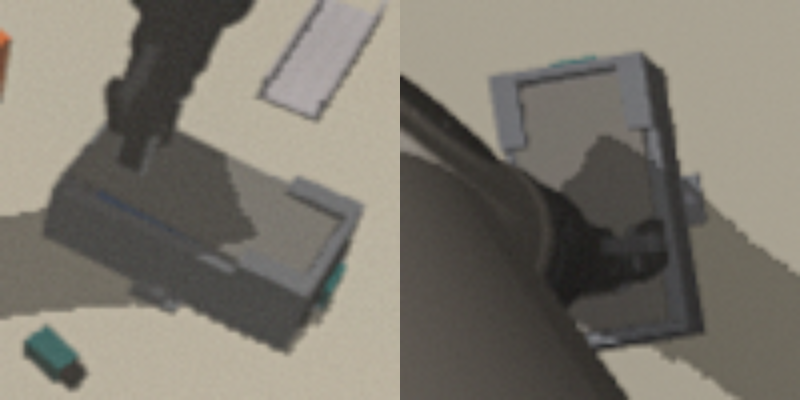

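The lid's near end is up. In the left panel, the gap along its side from (90,190) to (220,260) shows the blue cells, with the tail still under the rails. I'll slide it out along tool -x.

Call:
{"name": "send_rows", "arguments": {
  "steps": [
    {"dx":-0.4,"dy":0,"dz":0,"yaw":0,"gripper":0.2},
    {"dx":-1,"dy":0,"dz":0,"yaw":0,"gripper":0.2},
    {"dx":-1.6,"dy":0,"dz":0,"yaw":0,"gripper":0.2},
    {"dx":-2.3,"dy":0,"dz":0,"yaw":0,"gripper":0.2},
    {"dx":-3,"dy":0,"dz":0,"yaw":0,"gripper":0.2}
  ],
  "force": 30
}}

```text
clock: 5.3
tcp_pos: [0.4701, 0.2922, 0.0839]
orientation: [3.128, 0.291, -0.0]
contact_force: [-0.0, -1.2, -0.6]
grip_width: 0.0254
gripper_force: 30.1
```

Call:
{"name": "send_rows", "arguments": {
  "steps": [
    {"dx":-0.7,"dy":0,"dz":0,"yaw":0,"gripper":0.2},
    {"dx":-1.4,"dy":0,"dz":0,"yaw":0,"gripper":0.2},
    {"dx":-2.2,"dy":0,"dz":0,"yaw":0,"gripper":0.2},
    {"dx":-3,"dy":0,"dz":0,"yaw":0,"gripper":0.2},
    {"dx":-3,"dy":0,"dz":0,"yaw":0,"gripper":0.2}
  ],
  "force": 30
}}

```text
clock: 5.92
tcp_pos: [0.4405, 0.2865, 0.0838]
orientation: [3.128, 0.292, -0.001]
contact_force: [0.2, 0.7, -2.2]
grip_width: 0.0254
gripper_force: 30.2
```

```bash
python3 go.py .45 .288 .0835 10.6;  python3 - <<'E'
from bench import imaging
import cv2,numpy as np
f=imaging.grab_frame("scene");g=imaging.grab_frame("top")
C=np.hstack([cv2.resize(f["color"][120:220,325:425],(400,400)),cv2.resize(g["color"][130:230,105:205],(400,400))])
cv2.imwrite("pics/slid.png",C[...,::-1])
E
```

```text
t 5.92 p [0.4405 0.2865 0.0838] h 10.66 F [ 0.2  0.7 -2.2] w 0.0254 tiltz [-0. -0. -1.]
[0.96 0.03 0.03] yaw 0.1
```

View pics/slid.png

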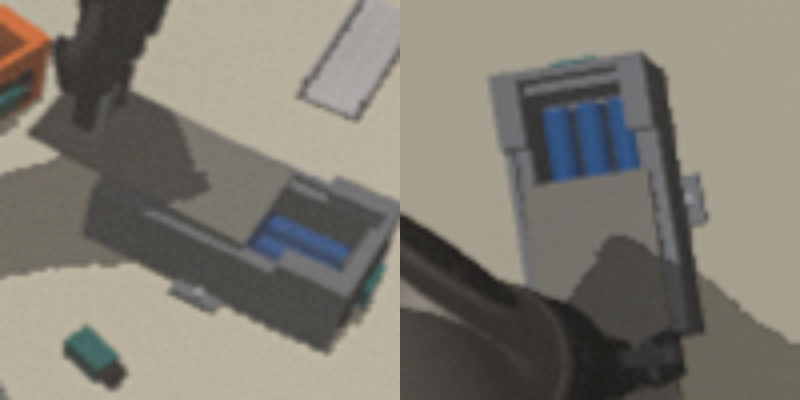

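The tail is clear of the rails: the cells show at right-panel (590,140) and the tail edge is at row 180, below the rail mouths. I'll lift straight up.

Call:
{"name": "send_rows", "arguments": {
  "steps": [
    {"dx":0,"dy":0,"dz":-1.5,"yaw":0,"gripper":0.2},
    {"dx":0,"dy":0,"dz":-4,"yaw":0,"gripper":0.2},
    {"dx":0,"dy":0,"dz":-8,"yaw":0,"gripper":0.2},
    {"dx":0.5,"dy":1,"dz":-12,"yaw":0,"gripper":0.2},
    {"dx":1,"dy":4,"dz":-14,"yaw":0,"gripper":0.2}
  ],
  "force": 50
}}

```text
clock: 6.65
tcp_pos: [0.4592, 0.2512, 0.2275]
orientation: [-3.125, -0.295, -0.007]
contact_force: [0.8, -1.3, -0.5]
grip_width: 0.0243
gripper_force: 54.7
```

```bash
python3 go.py .50 -.05 .22 6 .473 -.308 .15 1.3
```

```text
t 6.65 p [0.4592 0.2512 0.2275] h 10.8 F [ 0.8 -1.3 -0.5] w 0.0243 tiltz [ 0.004  0.003 -1.   ]
[-1.64 30.35  0.66] yaw 4.8
[-9.16 55.21  7.56] yaw 9.5
```

Call:
{"name": "send_rows", "arguments": {
  "steps": [
    {"dx":0,"dy":4,"dz":0,"yaw":0,"gripper":0.2},
    {"dx":-0.3,"dy":9,"dz":0,"yaw":1,"gripper":0.2},
    {"dx":-0.7,"dy":14,"dz":0,"yaw":2,"gripper":0.2},
    {"dx":-1.2,"dy":19,"dz":0,"yaw":3,"gripper":0.2},
    {"dx":-1.6,"dy":24,"dz":0,"yaw":4,"gripper":0.2}
  ],
  "force": 50
}}

```text
clock: 7.28
tcp_pos: [0.4872, 0.0088, 0.2251]
orientation: [-3.136, -0.181, -0.003]
contact_force: [1.5, 0.6, -0.4]
grip_width: 0.0248
gripper_force: 54.7
```

```bash
python3 go.py .473 -.308 .15 1.3
```

```text
t 7.28 p [0.4872 0.0088 0.2251] h 6.59 F [ 1.5  0.6 -0.4] w 0.0248 tiltz [ 0.002  0.    -1.   ]
[-5.06 31.31  7.5 ] yaw 5.3
```

Call:
{"name": "send_rows", "arguments": {
  "steps": [
    {"dx":-0.8,"dy":5,"dz":0,"yaw":1,"gripper":0.2},
    {"dx":-1.7,"dy":11,"dz":0.5,"yaw":2,"gripper":0.2},
    {"dx":-2.7,"dy":17,"dz":1.5,"yaw":3,"gripper":0.2},
    {"dx":-3.6,"dy":22,"dz":3,"yaw":4,"gripper":0.2},
    {"dx":-4.5,"dy":27,"dz":4.5,"yaw":5,"gripper":0.2}
  ],
  "force": 50
}}

```text
clock: 7.9
tcp_pos: [0.4736, -0.2649, 0.1797]
orientation: [3.141, 0.043, 0.003]
contact_force: [0.8, 0.1, -0.5]
grip_width: 0.0247
gripper_force: 54.7
```

```bash
python3 go.py .473 -.308 .10 1.3
```

```text
t 7.9 p [ 0.4736 -0.2649  0.1797] h 1.58 F [ 0.8  0.1 -0.5] w 0.0247 tiltz [ 0.002 -0.    -1.   ]
[-0.19  4.3   7.97] yaw 0.3
```

Call:
{"name": "send_rows", "arguments": {
  "steps": [
    {"dx":-0.1,"dy":2.5,"dz":3,"yaw":0.3,"gripper":0.2},
    {"dx":-0.1,"dy":4.3,"dz":6,"yaw":0.3,"gripper":0.2},
    {"dx":-0.1,"dy":4.3,"dz":9,"yaw":0.3,"gripper":0.2},
    {"dx":-0.1,"dy":4.3,"dz":11,"yaw":0.3,"gripper":0.2},
    {"dx":-0.1,"dy":4.3,"dz":11,"yaw":0.3,"gripper":0.2}
  ],
  "force": 50
}}

```text
clock: 8.52
tcp_pos: [0.4731, -0.3057, 0.0683]
orientation: [-3.14, -0.036, 0.003]
contact_force: [-0.5, 0.1, -1.3]
grip_width: 0.0249
gripper_force: 54.6
```

```bash
python3 go.py .473 -.308 .05 1.3;  python3 - <<'E'
from bench import imaging
from h import *
f=imaging.grab_frame("scene");g=imaging.grab_frame("top")
C=np.hstack([cv2.resize(f["color"][270:420,110:260],(400,400)),cv2.resize(g["color"][140:250,350:460],(400,400))])
cv2.imwrite("pics/mat.png",C[...,::-1])
for n,F in(("scene",f),("top",g)):
    P=pts(F)
    for dx in(.07,.09,.11): # along lid from tab toward tail
        m=(abs(P[...,0]-.473-dx)<.006)&(abs(P[...,1]+.308)<.025);print(n,dx,m.sum(),np.nanmedian(P[m][:,2]).round(4) if m.any() else "")
E
```

```text
t 8.53 p [ 0.4731 -0.3057  0.0683] h 1.32 F [-0.5  0.1 -1.3] w 0.0249 tiltz [-0.002  0.001 -1.   ]
[-0.01  0.23  1.83] yaw 0.0
scene 0.07 174 0.0355
scene 0.09 187 0.0341
scene 0.11 183 0.0329
top 0.07 99 0.0349
top 0.09 95 0.0339
top 0.11 89 0.0326
```

View pics/mat.png

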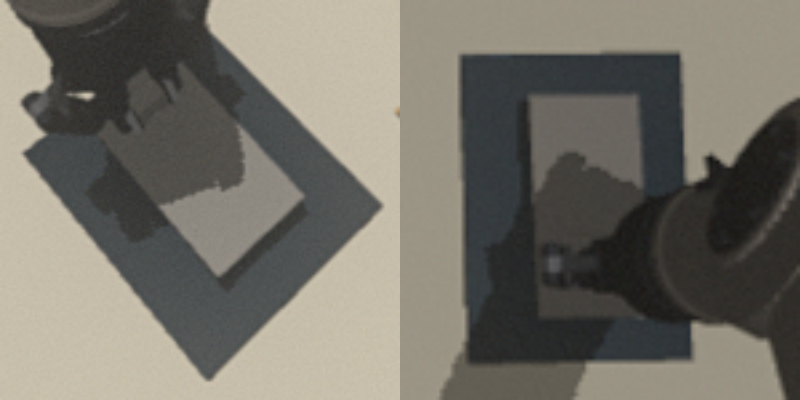

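The lid hangs over the middle of the mat, tab towards the robot and tail drooping about 3°. In the right panel the lid spans (530–640, 95–320) and the mat (462–690, 55–360). I'll lower it gently with a lighter grip so it can swing flat.

Call:
{"name": "send_rows", "arguments": {
  "steps": [
    {"dx":0,"dy":0.1,"dz":1.2,"yaw":0,"gripper":0.2},
    {"dx":0,"dy":0.1,"dz":1.9,"yaw":0,"gripper":0.2},
    {"dx":0,"dy":0.1,"dz":2.2,"yaw":0,"gripper":0.2},
    {"dx":0,"dy":0.1,"dz":2.5,"yaw":0,"gripper":0.2},
    {"dx":0,"dy":0.1,"dz":2.7,"yaw":0,"gripper":0.2}
  ],
  "force": 25
}}

```text
clock: 9.25
tcp_pos: [0.4734, -0.3071, 0.0419]
orientation: [3.141, 0.036, -0.001]
contact_force: [-3.9, 0.2, 4.7]
grip_width: 0.0248
gripper_force: 55.2
```

```bash
python3 go.py .473 -.307 .037 1.3
```

```text
t 9.25 p [ 0.4734 -0.3071  0.0419] h 1.31 F [-3.9  0.2  4.7] w 0.0248 tiltz [-0. -0. -1.]
[-0.04 -0.01  0.49] yaw 0.0
```

Call:
{"name": "send_rows", "arguments": {
  "steps": [
    {"dx":0,"dy":0,"dz":0.1,"yaw":0,"gripper":0.2},
    {"dx":0,"dy":0,"dz":0.2,"yaw":0,"gripper":0.2},
    {"dx":0,"dy":0,"dz":0.3,"yaw":0,"gripper":0.2},
    {"dx":0,"dy":0,"dz":0.4,"yaw":0,"gripper":0.2},
    {"dx":0,"dy":0,"dz":0.45,"yaw":0,"gripper":0.2}
  ],
  "force": 25
}}

```text
clock: 9.88
tcp_pos: [0.4736, -0.3072, 0.0373]
orientation: [3.141, 0.036, 0.0]
contact_force: [-3.4, -0.7, 3.9]
grip_width: 0.0248
gripper_force: 55.3
```

```bash
python3 go.py .473 -.307 .037 1.3
python3 - <<'E'
from bench import imaging
from h import *
for n in("scene","top"):
    P=pts(imaging.grab_frame(n))
    for dx in(.06,.09,.115):
        m=(abs(P[...,0]-.473-dx)<.006)&(abs(P[...,1]+.308)<.025);print(n,dx,m.sum(),np.nanmedian(P[m][:,2]).round(4) if m.any() else "")
E
```

```text
t 9.88 p [ 0.4736 -0.3072  0.0373] h 1.31 F [-3.4 -0.7  3.9] w 0.0248 tiltz [ 0. -0. -1.]
[-0.06 -0.02  0.03] yaw 0.0
scene 0.06 423 0.3331
scene 0.09 162 0.0083
scene 0.115 175 0.0082
top 0.06 93 0.0075
top 0.09 86 0.007
top 0.115 93 0.0068
```

Call:
{"name": "send_rows", "arguments": {
  "steps": [
    {"dx":0,"dy":0,"dz":0.05,"yaw":0,"gripper":0.2},
    {"dx":0,"dy":0,"dz":0.1,"yaw":0,"gripper":0.2},
    {"dx":0,"dy":0,"dz":0.1,"yaw":0,"gripper":0.2}
  ],
  "force": 25
}}

```text
clock: 10.35
tcp_pos: [0.4737, -0.307, 0.0365]
orientation: [3.141, 0.036, 0.0]
contact_force: [-3.7, -0.2, 5.7]
grip_width: 0.025
gripper_force: 55.6
```

Call:
{"name": "send_rows", "arguments": {
  "steps": [
    {"dx":0,"dy":0,"dz":0.05,"yaw":0,"gripper":0.2},
    {"dx":0,"dy":0,"dz":0.07,"yaw":0,"gripper":0.2},
    {"dx":0,"dy":0,"dz":0.07,"yaw":0,"gripper":0.2}
  ],
  "force": 25
}}

```text
clock: 10.72
tcp_pos: [0.4736, -0.3071, 0.0364]
orientation: [3.141, 0.036, 0.0]
contact_force: [-5.1, 2.0, 12.3]
grip_width: 0.0247
gripper_force: 56.4
```

Now the force has risen to 12 N with no further travel, so the plate is flat on the mat. I'll open slowly.

Call:
{"name": "send_rows", "arguments": {
  "steps": [
    {"dx":0,"dy":0,"dz":-0.05,"yaw":0,"gripper":0.3},
    {"dx":0,"dy":0,"dz":-0.05,"yaw":0,"gripper":0.35},
    {"dx":0,"dy":0,"dz":-0.05,"yaw":0,"gripper":0.45},
    {"dx":0,"dy":0,"dz":-0.05,"yaw":0,"gripper":0.6},
    {"dx":0,"dy":0,"dz":-0.05,"yaw":0,"gripper":0.6}
  ]
}}

```text
clock: 11.35
tcp_pos: [0.4736, -0.3069, 0.036]
orientation: [-3.141, -0.036, 0.0]
contact_force: [0.4, 0.2, 0.8]
grip_width: 0.0515
gripper_force: 0.0
```

Call:
{"name": "send_rows", "arguments": {
  "steps": [
    {"dx":0,"dy":0,"dz":-1,"yaw":0,"gripper":0.6},
    {"dx":0,"dy":0,"dz":-4,"yaw":0,"gripper":0.6},
    {"dx":0,"dy":0,"dz":-9,"yaw":0,"gripper":0.6},
    {"dx":0,"dy":-3,"dz":-14,"yaw":0,"gripper":0.6},
    {"dx":0,"dy":-8,"dz":-18,"yaw":0,"gripper":0.6}
  ]
}}

```text
clock: 11.98
tcp_pos: [0.4721, -0.229, 0.2181]
orientation: [3.14, 0.031, 0.005]
contact_force: [1.8, 0.8, 1.5]
grip_width: 0.0514
gripper_force: 0.0
```

Call:
{"name": "send_rows", "arguments": {
  "steps": [
    {"dx":0,"dy":-5,"dz":0,"yaw":0,"gripper":0.6},
    {"dx":0,"dy":-10,"dz":0,"yaw":0,"gripper":0.6},
    {"dx":0,"dy":-15,"dz":0,"yaw":0,"gripper":0.6},
    {"dx":0,"dy":-15,"dz":0,"yaw":0,"gripper":0.6}
  ]
}}

```text
clock: 12.48
tcp_pos: [0.4684, -0.0742, 0.2161]
orientation: [-3.14, -0.047, -0.002]
contact_force: [-0.1, -1.6, 0.4]
grip_width: 0.0514
gripper_force: 0.0
```

```bash
python3 go.py .473 -.307 .037 1.3;  python3 - <<'E'
from bench import imaging
from h import *
f=imaging.grab_frame("scene");g=imaging.grab_frame("top")
C=np.hstack([cv2.resize(f["color"],(400,300)),cv2.resize(g["color"],(400,300))])
D=np.hstack([cv2.resize(f["color"][270:420,110:310],(400,300)),cv2.resize(g["color"][130:260,330:503],(400,300))])
cv2.imwrite("pics/end.png",np.vstack([C,D])[...,::-1])
for n,F in(("scene",f),("top",g)):
    P=pts(F);d=P-[.522,-.307,0]
    box=(abs(d[...,0])<.1)&(abs(d[...,1])<.075)
    q=P[box&(P[...,2]>.0058)&(P[...,2]<.013)];t=P[box&(P[...,2]>.022)&(P[...,2]<.05)]
    print(n,"lid",cv2.minAreaRect(q[:,:2].astype(np.float32)*1000),"tab",t.mean(0).round(4),len(t))
    print(" plane",np.linalg.lstsq(np.c_[q[:,:2]-[.522,-.307],np.ones(len(q))],q[:,2],rcond=None)[0].round(4))
E
```

```text
t 12.47 p [ 0.4684 -0.0742  0.2161] h 1.73 F [-0.1 -1.6  0.4] w 0.0514 tiltz [ 0.001  0.001 -1.   ]
[-0.26 23.3  17.88] yaw 0.4
scene lid ((522.6212158203125, -306.780517578125), (199.16619873046875, 149.7570037841797), 0.20361311733722687) tab [ 0.4765 -0.3069  0.0308] 137
 plane [-0.0002  0.0012  0.008 ]
top lid ((523.1446533203125, -339.9684753417969), (200.7512969970703, 86.0242919921875), 5.147153377532959) tab [ 0.4737 -0.3173  0.0304] 5
 plane [-0.0031  0.0229  0.0081]
```

View pics/end.png

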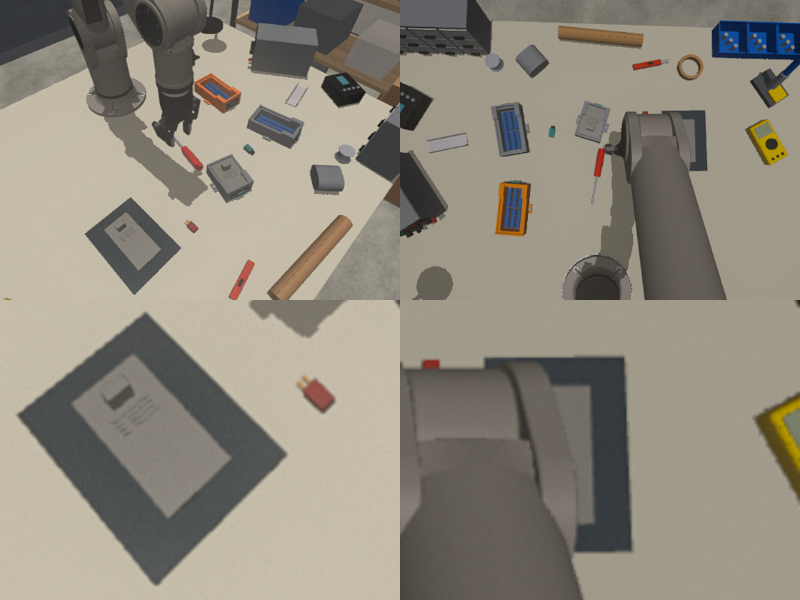

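The lid lies flat and tab up in the middle of the mat (lower-left panel: lid centre about (151,436), mat centre about (152,448)). The long case is open with its cells showing, the short case is still closed, and the arm is clear.

```bash
python3 -c "
from bench import workorder;print(workorder.hand_in())"
```

```text
the job is handed in; nothing more can be done
None
```

The job is handed in at about 12.6 s of the 48 s: the longer case is open, its lid lies flat and tab up in the middle of the mat, and the shorter case is still closed.

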